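# Find the mixer head with the worn bearing

## Robot

A 6-joint arm with a two-finger parallel gripper is mounted at the origin on the work surface. World frame = base frame: x ahead of the robot, y to its left, z up, the work surface at z = 0. Lengths are in m, angles in rad, forces in N, time in s.
With the tool pointing down it reaches from about 0.35 to 0.975 m from the base axis. Payload 4.9 kg.
Tool frame: the origin (TCP) lies on the centre line of the jaws, within the pads' length; the fingertips stand 11 mm ahead of it and the grasp point (between the pads) lies 8 mm behind it; z points along the fingers, y is the line along which they close (so a half turn about z gives the same grasp; the last joint's range is limited). The gripper opens to 85 mm and grips with 20 to 120 N. Pads are 22 mm wide; open, the fingers measure 114 mm over their backs; the gripper's body (76 mm by 85 mm) begins 54 mm behind the grasp point. The pads swing forward as they close: fully open they stand 13 mm farther back than shut.
Start: joints at [-1.455, 0.053, 1.613, -0, 1.476, -0.119], TCP at [0.145, -0.608, 0.242] pointing down, gripper open.
Joint ranges: [-3.01, 3.01], [-1.01, 2.22], [0.06, 2.58], [-1.02, 4.17], [0.09, 2.62], [-3.14, 3.14]. Speed limits (rad/s): [2.57, 2.57, 3.14, 3.14, 3.14, 3.14].

## Interface

Orientations are given as a unit quaternion [x, y, z, w].
In Python, from cell import env gives the robot as it stands.
- The arm moves only by the shell command python3 -m handwheel 'ROWS' [FORCE]. ROWS is JSON, a list of rows, each a list of 3 entries, a list of its own where there are three numbers: the opening, from 0 (shut) to 1 (fully open), then the shift along the tool's x, y, z scaled (see below), then the turn about the tool's z scaled (see below). A call has exactly 8 rows; each row shifts and turns the commanded pose from where the row before left it, along the tool's axes as they then stand; what a row does not reach is not made up. The controller multiplies each number of a shift by 0.1 m and each number of a turn by 360 degrees. A row lasts 1/8 s, in which the tool goes at most 62.5 mm and 10.7 degrees, less where a joint would pass 70% of its speed; a pose out of reach is approached as far as the arm can. A call with a number of a shift or a turn outside -1 to 1 is refused whole. A call with a gripper value outside its range is refused whole. The fingers move at their own pace and stop on an object; FORCE is the grip in N (left out, the last holds). Time passes only in rows, so rows that do not move let the fingers close, or fill a call up. It gives the time, the measured TCP pose, the force, the opening and the grip force at its end, in the units of the state.
- env.observe(): the state, without advancing time (a new reading comes with each control period).
- env.capture(name): name is "side" or "top"; returns a dict with "img" (480x640x3 uint8, red, green, blue), "vfov" (degrees; the focal length in pixels is half the picture's height over the tangent of half this angle, whatever the lens; pixels are square), "cx", "cy" (the principal point, pixels), "k1" (the pictures are not rectified: a ray, as slopes to the right and down, at radius r is drawn at 1 + k1 r^2 times it, then the intrinsics apply), "rvec" (rotation vector, rad) and "tvec" (3), from world to camera coordinates, as OpenCV has them. Camera axes: x right, y down, z forward; pixel columns grow to the right and rows downward; lengths in m; the calibration is good to about 2 mm. A picture is of the moment at which its call begins. There is no depth.
- env.hand_in(): hands the job in; it is judged then, once.
Trained networks look in the newest picture that a camera, given by its name, has taken for a name from the list of things; names that differ only in an ending like _2 or _b are one class to them, and where a whole thing is asked for, a point or a joint stands for the part that bears it (a point fixed in the world has none). Each returns a list of dicts, best first, with "confidence" (0 to 1); they miss things now and then, are a little off and sometimes report something else, mostly with a low value. They report only what shows in the picture. A call takes as long as a camera call.
- env.spot_in(camera, label): "xy" ([column, row] as shares, 0 to 1, of the picture: columns of its width, rows of its height, amid what is visible of it).
- env.masks_of(camera, label): "pixels" (480x640 bool, what is visible of it) and "xy" ([column, row] as shares, 0 to 1, of the picture: columns of its width, rows of its height, amid what is visible of it).
- env.pinpoint(camera, label): "xy" ([column, row] as shares, 0 to 1, of the picture: columns of its width, rows of its height: a listed point, or the origin of a listed thing).
The state is a dict: "t": time; "joint_pos": joint angles; "dq": joint speeds; "joint_torque": joint torques, N m; "tool_pos": TCP position; "eef_rot": TCP orientation; "force": force on the tool from outside, world axes, zero at the start; "ft_torque": the same for the moment, N m; "grip_width": opening from 0.0 (shut) to 1.0 (fully open); "finger_force": force on a finger pad.
Only numpy, scipy, OpenCV 4.12 (cv2) and the standard library are available. Lean on these libraries where they do the work, as an engineer would, in place of code of your own. Each camera call takes 0.05 s, during which the arm holds its last target. There are 200 camera calls.

## Task

One of the three heads of the tube mixer has a worn bearing: rock every head gently from side to side, over to the right and then to the left until it stops, to feel which one has play, and leave each resting over against its left stop (+y of the mixer). Then throw the worn head's toggle switch fully to off, away from you, and leave the other two switches on. Never push or squeeze any part of the mixer harder than about 10 N, move nothing else, and let go.

Things in the scene. Friction and masses are not known exactly. Their poses are not given: they have to be found in the camera images.
- mixer: the three-head tube mixer: a white box 220 mm deep (its x) x 400 mm wide (its y) x 90 mm high, fixed to the bench; origin at the centre of its underside, its -x side (with the switches) faces the robot, its +y is 'left'. Heads stand at y = +130 (left), 0 (middle), -130 mm (right), x = +45 mm; each has its switch at the same y, x = -75 mm.
- head_left_top (a point): centre of the flat top, 170 mm above the bench, of the left head: an upright black cup 44 mm across, 42 mm tall, on a 16 mm spindle that rocks only sideways (mixer y) about a pivot 90 mm below. Its top rocks about 2 mm each way to a firm stop in a sound bearing, about 13 mm in the worn one; starts 0 to 2 mm right of upright in either. 1.5 to 2 N at the cup moves it; it stays where left
- switch_left_tip (a point): centre of the 26 mm ball on the left head's toggle lever (ball centre 55 mm from its pivot, which is 112 mm above the bench), on a grey block 70 (x) x 50 (y) x 25 mm high on top of the mixer
- switch_left (a joint): angle of the left toggle lever (rad): near 0 = on, leaning 0.35 rad from upright towards the robot (mixer -x); 0.7 = off, its end stop, 0.35 rad beyond upright (mixer +x). About 2 to 4 N on the ball moves it; it stays where it is left
- head_middle_top (a point): centre of the flat top, 170 mm above the bench, of the middle head: an upright black cup 44 mm across, 42 mm tall, on a 16 mm spindle that rocks only sideways (mixer y) about a pivot 90 mm below. Its top rocks about 2 mm each way to a firm stop in a sound bearing, about 13 mm in the worn one; starts 0 to 2 mm right of upright in either. 1.5 to 2 N at the cup moves it; it stays where left
- switch_middle_tip (a point): centre of the 26 mm ball on the middle head's toggle lever (ball centre 55 mm from its pivot, which is 112 mm above the bench), on a grey block 70 (x) x 50 (y) x 25 mm high on top of the mixer
- switch_middle (a joint): angle of the middle toggle lever (rad): near 0 = on, leaning 0.35 rad from upright towards the robot (mixer -x); 0.7 = off, its end stop, 0.35 rad beyond upright (mixer +x). About 2 to 4 N on the ball moves it; it stays where it is left
- head_right_top (a point): centre of the flat top, 170 mm above the bench, of the right head: an upright black cup 44 mm across, 42 mm tall, on a 16 mm spindle that rocks only sideways (mixer y) about a pivot 90 mm below. Its top rocks about 2 mm each way to a firm stop in a sound bearing, about 13 mm in the worn one; starts 0 to 2 mm right of upright in either. 1.5 to 2 N at the cup moves it; it stays where left
- switch_right_tip (a point): centre of the 26 mm ball on the right head's toggle lever (ball centre 55 mm from its pivot, which is 112 mm above the bench), on a grey block 70 (x) x 50 (y) x 25 mm high on top of the mixer
- switch_right (a joint): angle of the right toggle lever (rad): near 0 = on, leaning 0.35 rad from upright towards the robot (mixer -x); 0.7 = off, its end stop, 0.35 rad beyond upright (mixer +x). About 2 to 4 N on the ball moves it; it stays where it is left
- tube_rack: white tube rack 80 x 120 x 35 mm, loose, beside the mixer's right end; origin at the centre of its underside
- bottle: amber bottle, 60 mm across, 130 mm tall, loose, beside the mixer's left end; origin at the centre of its underside
- tip_box: blue pipette-tip box 90 x 70 x 50 mm, loose, beside the mixer's left end; origin at the centre of its underside

How it is judged:
On the way, in this order (a step that is already met when the one before it is completed fails the run):
1. the worn head has been rocked over to the right, beyond what a sound bearing allows ((y of head_left_top in the frame of mixer below 0.1195 m or y of head_middle_top in the frame of mixer below -0.0105 m or y of head_right_top in the frame of mixer below -0.1405 m)), for 0.1 s.
2. the worn head has been rocked over to the left ((y of head_left_top in the frame of mixer above 0.1405 m or y of head_middle_top in the frame of mixer above 0.0105 m or y of head_right_top in the frame of mixer above -0.1195 m)), for 0.1 s.
3. the worn head's switch is thrown off (((y of head_left_top in the frame of mixer above 0.1405 m and value of joint switch_left above 0.6 rad) or (y of head_middle_top in the frame of mixer above 0.0105 m and value of joint switch_middle above 0.6 rad) or (y of head_right_top in the frame of mixer above -0.1195 m and value of joint switch_right above 0.6 rad))), for 0.1 s.
At the end, for the whole second after the job is handed in: the worn head rests leaning to the mixer's left, its top more than 10.5 mm left of upright, the other two heads rest to the left too (tops more than 0.8 mm left of upright), its switch is beyond 0.6 rad (off), and the other two switches are still on (under 0.2 rad) (((y of head_left_top in the frame of mixer above 0.1405 m and value of joint switch_left above 0.6 rad and value of joint each of switch_middle, switch_right below 0.2 rad) or (y of head_middle_top in the frame of mixer above 0.0105 m and value of joint switch_middle above 0.6 rad and value of joint each of switch_left, switch_right below 0.2 rad) or (y of head_right_top in the frame of mixer above -0.1195 m and value of joint switch_right above 0.6 rad and value of joint each of switch_left, switch_middle below 0.2 rad)) and y of head_left_top in the frame of mixer above 0.1308 m and y of head_middle_top in the frame of mixer above 0.0008 m and y of head_right_top in the frame of mixer above -0.1292 m); the robot touches nothing.
It fails at once if the robot presses or squeezes the mixer, a head or a switch with more than 12 N (contact force between any of the fingers, the arm and mixer above 12 N).
It fails at once if a switch is turned off while its head is not leaning left on worn play ((value of joint switch_left above 0.35 rad and y of head_left_top in the frame of mixer below 0.139 m) or (value of joint switch_middle above 0.35 rad and y of head_middle_top in the frame of mixer below 0.009 m) or (value of joint switch_right above 0.35 rad and y of head_right_top in the frame of mixer below -0.121 m)).
It fails at once if a bystander is disturbed (moved more than 15 mm) (distance of any of tube_rack, bottle, tip_box from where it was at the start of the episode above 0.015 m).
It also fails if it takes over 72 s, if anything falls off the work surface, if the arm or the gripper's body presses on something with over 40 N, if the wrist force passes 120 N, or if a joint passes its speed limit or range.

## Working session

There is one attempt and no reset: what is moved stays moved. The work goes in short steps, Python scripts to look and compute and a shell command to move; the robot and the scene stay as the last step left them, time stands still between calls to the robot, and variables do not carry over. Pictures are saved under pics/ and viewed, at most 10 in all, crops included, and the job is handed in when it is done.

```bash
mkdir -p pics; cat > h.py <<'E'
import numpy as np,cv2
from cell import env
def cam(n):
    c=env.capture(n);f=240/np.tan(np.radians(c['vfov'])/2)
    c['K']=np.array([[f,0,c['cx']],[0,f,c['cy']],[0,0,1]]);c['D']=np.array([c['k1'],0,0,0.]);c['rvec']=np.array(c['rvec'],float);c['tvec']=np.array(c['tvec'],float)
    return c
def ray(c,xy):
    p=cv2.undistortPoints(np.array([[[xy[0]*640,xy[1]*480]]],float),c['K'],c['D'])[0,0]
    R=cv2.Rodrigues(c['rvec'])[0];o=-R.T@c['tvec'];d=R.T@np.array([p[0],p[1],1]);return o,d/np.linalg.norm(d)
def atz(c,xy,z):
    o,d=ray(c,xy);return o+d*(z-o[2])/d[2]
def tri(rs):
    A=sum(np.eye(3)-np.outer(d,d) for o,d in rs);b=sum((np.eye(3)-np.outer(d,d))@o for o,d in rs);return np.linalg.solve(A,b)
def proj(c,P):
    return cv2.projectPoints(np.array([P],float),c['rvec'],c['tvec'],c['K'],c['D'])[0][0,0]
E
cat > a.py <<'E'
from h import *
np.set_printoptions(precision=4,suppress=True)
C={n:cam(n) for n in('side','top')}
for n in C: cv2.imwrite(f'pics/{n}0.png',C[n]['img'][:,:,::-1])
Z={'head':.17,'switch':.112+.055*np.cos(.35)}
for l in ['mixer','head_left_top','head_middle_top','head_right_top','switch_left_tip','switch_middle_tip','switch_right_tip','tube_rack','bottle','tip_box']:
    z=Z.get(l.split('_')[0],0) ;rs=[]
    for n in C:
        r=env.pinpoint(n,l)
        for q in r[:2]: print(l,n,round(q['confidence'],2),np.array(q['xy'])*[640,480],atz(C[n],q['xy'],z))
        if r: rs.append(ray(C[n],r[0]['xy']))
    if len(rs)==2: print('   tri',tri(rs))
s=env.observe();print(s)
E
python3 a.py
```

```text
mixer side 0.83 [317.312 270.096] [ 0.5862 -0.0009  0.    ]
mixer top 0.97 [331.328 261.888] [0.5932 0.0063 0.    ]
   tri [0.5877 0.0042 0.0068]
head_left_top side 0.95 [243.2   241.488] [0.6457 0.1301 0.17  ]
head_left_top top 0.64 [269.888 208.608] [0.6513 0.126  0.17  ]
   tri [0.653  0.1265 0.1604]
head_middle_top side 0.66 [298.688 202.608] [ 0.6396 -0.0016  0.17  ]
head_middle_top side 0.38 [294.976 294.912] [0.5057 0.1437 0.17  ]
head_middle_top top 0.82 [336.896 221.184] [0.6375 0.0025 0.17  ]
   tri [0.6357 0.0025 0.1764]
head_right_top side 0.92 [351.104 169.92 ] [ 0.6259 -0.136   0.17  ]
head_right_top side 0.74 [398.016 212.592] [ 0.4916 -0.111   0.17  ]
head_right_top top 0.7 [410.88  232.608] [ 0.6271 -0.1321  0.17  ]
head_right_top top 0.39 [393.472 309.12 ] [ 0.4871 -0.1079  0.17  ]
   tri [ 0.6248 -0.1321  0.174 ]
switch_left_tip side 0.65 [293.184 297.888] [0.5066 0.1471 0.1637]
switch_left_tip side 0.21 [215.808 392.496] [0.4767 0.3332 0.1637]
switch_left_tip top 0.49 [251.584 285.504] [0.5092 0.1448 0.1637]
   tri [0.5094 0.1453 0.1584]
switch_middle_tip side 0.7
[... 623 characters left out ...]
10.48 ] [0.6822 0.2924 0.    ]
   tri [0.6781 0.2885 0.0154]
tip_box side 0.96 [218.816 389.376] [0.5384 0.3088 0.    ]
tip_box top 0.9 [179.776 275.088] [0.5396 0.3197 0.    ]
   tri [0.5342 0.3125 0.0193]
{'t': 1.1, 'joint_pos': array([-1.455 ,  0.0527,  1.6129, -0.    ,  1.476 , -0.119 ]), 'dq': array([ 0.0013, -0.0003,  0.0009, -0.0006,  0.0003, -0.0002]), 'joint_torque': array([  0.0003, -39.3691, -37.0465,  -0.    ,   0.0004,   0.    ]), 'tool_pos': array([ 0.1454, -0.6078,  0.2423]), 'eef_rot': array([ 0.9931,  0.1171, -0.    , -0.    ]), 'force': array([ 0.435 , -0.5113, -0.1286]), 'ft_torque': array([-0.0619, -0.0123, -0.0213]), 'finger_force': 0.0, 'grip_width': 0.9988161221859282}
```

```bash
cat > fit.py <<'E'
from h import *
from scipy.optimize import least_squares
np.set_printoptions(precision=4,suppress=True)
C={n:cam(n) for n in('side','top')}
M={}
for i,n in enumerate(['left','middle','right']):
    y=.13-.13*i; M[f'head_{n}_top']=[.045,y,.17]; M[f'switch_{n}_tip']=[-.075-.055*np.sin(.35),y,.112+.055*np.cos(.35)]
obs=[]
for l in M:
    for n in C:
        r=env.pinpoint(n,l)
        if r: obs.append((l,n,np.array(r[0]['xy'])*[640,480]))
def W(p,m): c,s=np.cos(p[2]),np.sin(p[2]); return np.array([p[0]+c*m[0]-s*m[1],p[1]+s*m[0]+c*m[1],m[2]])
res=lambda p:np.concatenate([proj(C[n],W(p,M[l]))-x for l,n,x in obs])
r=least_squares(res,[.59,.005,-.08],loss='soft_l1',f_scale=2)
print(r.x);print([(l,n,d) for (l,n,x),d in zip(obs,res(r.x).reshape(-1,2).round(1).tolist())])
for l in M: print(l,W(r.x,M[l]))
for n in C: cv2.imwrite(f'pics/{n}1.png',C[n]['img'][:,:,::-1])
E
python3 fit.py
```

```text
[ 0.5937  0.005  -0.077 ]
[('head_left_top', 'side', [-2.6, 0.5]), ('head_left_top', 'top', [-0.3, -0.3]), ('switch_left_tip', 'side', [-0.3, -0.8]), ('switch_left_tip', 'top', [1.5, -1.2]), ('head_middle_top', 'side', [0.5, -0.1]), ('head_middle_top', 'top', [0.4, 0.3]), ('switch_middle_tip', 'side', [-0.3, 0.5]), ('switch_middle_tip', 'top', [0.2, 4.8]), ('head_right_top', 'side', [-3.0, -1.1]), ('head_right_top', 'top', [-3.9, 0.3]), ('switch_right_tip', 'side', [2.4, 1.7]), ('switch_right_tip', 'top', [4.5, 0.0])]
head_left_top [0.6485 0.1312 0.17  ]
switch_left_tip [0.5101 0.1418 0.1637]
head_middle_top [0.6385 0.0015 0.17  ]
switch_middle_tip [0.5001 0.0122 0.1637]
head_right_top [ 0.6285 -0.1281  0.17  ]
switch_right_tip [ 0.4901 -0.1174  0.1637]
```

View pics/side0.png

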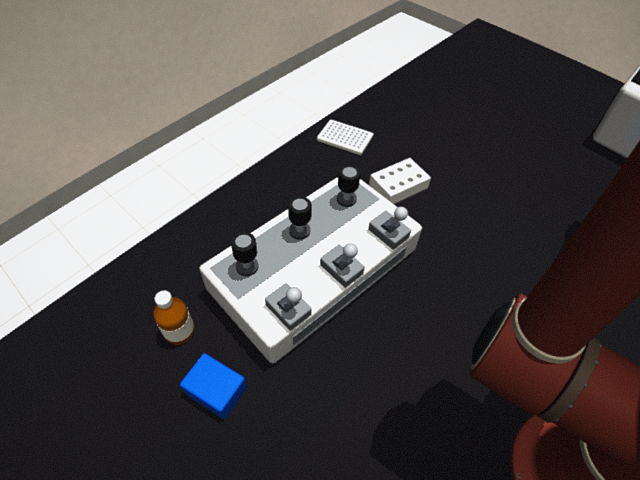

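View pics/top0.png

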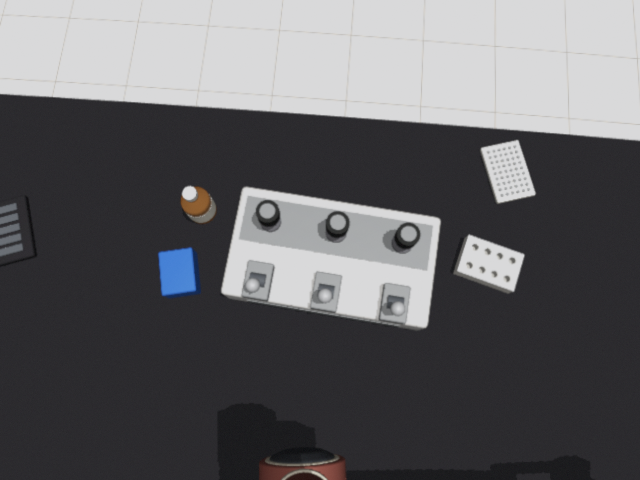

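Side view: cups at about (244,241), (300,205), (348,173) and balls at (293,296), (349,251), (401,214). Top view: cups at (268,208), (337,221), (408,234) and balls at (253,285), (325,296), (397,308). The networks agree with this. I'll refine the mixer pose with blob centres.

```bash
cat > fit2.py <<'E'
exec(open('fit.py').read().split("for n in C: cv2")[0])
E0={'side':{'switch_left_tip':(293,296),'switch_middle_tip':(349.5,251),'switch_right_tip':(401,214)},'top':{'switch_left_tip':(253,285),'switch_middle_tip':(325,296),'switch_right_tip':(397,308)}}
for n in E0:
    for l,x in E0[n].items():
        obs=[o for o in obs if o[:2]!=(l,n)]; obs.append((l,n,np.array(x,float)))
r=least_squares(res,r.x,loss='soft_l1',f_scale=2)
print('REFIT',r.x,res(r.x).reshape(-1,2).round(1).tolist())
I=C['top']['img'].astype(int);m=((I.min(2)>150)).astype(np.uint8)
n_,lab,st,ce=cv2.connectedComponentsWithStats(m)
i=lab[315,280] or lab[195,252]
print(cv2.minAreaRect(np.argwhere(lab==lab[310,300])[:,::-1].astype(np.float32)))
for l in M: print(l,W(r.x,M[l]))
s=env.observe();p=s['tool_pos']
print('yaw turn',(0.2348-r.x[2])/2/np.pi)
E
python3 fit2.py
```

```text
[ 0.5915  0.006  -0.0841]
[('head_left_top', 'side', [-0.8, -1.0]), ('head_left_top', 'top', [-2.2, 1.2]), ('switch_left_tip', 'side', [-2.1, -2.0]), ('switch_left_tip', 'top', [1.5, -1.1]), ('head_middle_top', 'top', [2.0, 0.5]), ('switch_middle_tip', 'side', [1.8, 0.9]), ('switch_middle_tip', 'top', [1.3, 2.1]), ('head_right_top', 'side', [-3.1, 0.1]), ('head_right_top', 'top', [-3.4, -0.5]), ('switch_right_tip', 'side', [-0.5, -0.0]), ('switch_right_tip', 'top', [0.4, 2.8])]
head_left_top [0.6473 0.1318 0.17  ]
switch_left_tip [0.5089 0.1435 0.1637]
head_middle_top [0.6364 0.0022 0.17  ]
switch_middle_tip [0.498  0.0139 0.1637]
head_right_top [ 0.6255 -0.1273  0.17  ]
switch_right_tip [ 0.4871 -0.1156  0.1637]
REFIT [ 0.5927  0.0048 -0.0904] [[-0.9, -2.1], [-1.2, 0.3], [2.9, 0.0], [-2.7, -0.3], [-2.6, -0.5], [0.2, -1.4], [1.3, 0.8], [-0.1, 0.5], [-0.1, -0.3], [-0.1, 1.2], [0.7, 1.7]]
((319.5, 286.5), (385.0, 639.0), 90.0)
head_left_top [0.6492 0.1302 0.17  ]
switch_left_tip [0.5109 0.1427 0.1637]
head_middle_top [0.6375 0.0007 0.17  ]
switch_middle_tip [0.4992 0.0133 0.1637]
head_right_top [ 0.6257 -0.1287  0.17  ]
switch_right_tip [ 0.4875 -0.1162  0.1637]
yaw turn 0.051764135991328016
```

```bash
python3 -m handwheel '[[1,[0,0,-0.1],0.025],[1,[0,0,-0.1],0.026],[0.75,[0,0,0],0],[0.75,[0,0,0],0],[0.75,[0,0,0],0],[0.75,[0,0,0],0],[0.75,[0,0,0],0],[0.75,[0,0,0],0]]'
```

```text
t: 3.5
tool_pos: [0.1454, -0.6078, 0.2622]
eef_rot: [0.999, -0.043, -0.0, -0.0]
force: [-0.5, 0.7, -0.6]
grip_width: 0.751
finger_force: 0.0
```

```bash
python3 -m handwheel '[[0.75,[0.36,-0.43,0],0],[0.75,[0.36,-0.43,0],0],[0.75,[0.36,-0.43,0],0],[0.75,[0.36,-0.43,0],0],[0.75,[0.36,-0.43,0],0],[0.75,[0.36,-0.43,0],0],[0.75,[0.36,-0.43,0],0],[0.75,[0.36,-0.43,0],0]]'; python3 -m handwheel '[[0.75,[0.36,-0.43,0],0],[0.75,[0.36,-0.43,0],0],[0.75,[0.36,-0.43,0],0],[0.75,[0.36,-0.43,0],0],[0.75,[0.05,-0.03,0.1],0],[0.75,[0,0,0.2],0],[0.75,[0,0,0],0],[0.75,[0,0,0],0]]'
cat > d.py <<'E'
# shift (units of 0.1 m) to a mixer-frame target: python3 d.py mx my z
import sys;from h import *
P=[.5927,.0048,-.0904]
mx,my,z=map(float,sys.argv[1:]);c,s=np.cos(P[2]),np.sin(P[2])
t=np.array([P[0]+c*mx-s*my,P[1]+s*mx+c*my,z]);o=env.observe();p=o['tool_pos'];q=o['eef_rot']
w=2*np.arctan2(q[1],q[0]);d=t-p
mi=np.array([c*(p[0]-P[0])+s*(p[1]-P[1]),-s*(p[0]-P[0])+c*(p[1]-P[1])])
print('units',np.round([(np.cos(w)*d[0]+np.sin(w)*d[1])*10,(np.sin(w)*d[0]-np.cos(w)*d[1])*10,-d[2]*10],3),'yaw',w,'now mixer',mi.round(4),'t',o['t'])
E
python3 d.py .045 -.13 .147
python3 - <<'E'
from h import *
for n in('side','top'):
    c=cam(n); x,y=proj(c,[.6257,-.1287,.17]).astype(int); im=c['img'][max(0,y-75):y+75,x-100:x+100,::-1]
    cv2.imwrite(f'pics/{n}2.png',cv2.resize(im,None,fx=3,fy=3))
a=[cv2.imread(f'pics/{n}2.png') for n in('side','top')]
cv2.imwrite('pics/both2.png',cv2.resize(np.vstack(a),None,fx=.66,fy=.66))
E
```

```text
t: 4.5
tool_pos: [0.4629, -0.2883, 0.2626]
eef_rot: [0.999, -0.043, 0.0, 0.0]
force: [0.8, -2.2, 1.4]
grip_width: 0.75
finger_force: 0.0
t: 5.5
tool_pos: [0.6244, -0.1292, 0.232]
eef_rot: [0.999, -0.044, -0.0, -0.0]
force: [0.5, -0.4, 0.1]
grip_width: 0.749
finger_force: 0.0
units [ 0.013 -0.006  0.85 ] yaw -0.08734750258621983 now mixer [ 0.0437 -0.1306] t 5.5
```

View pics/both2.png

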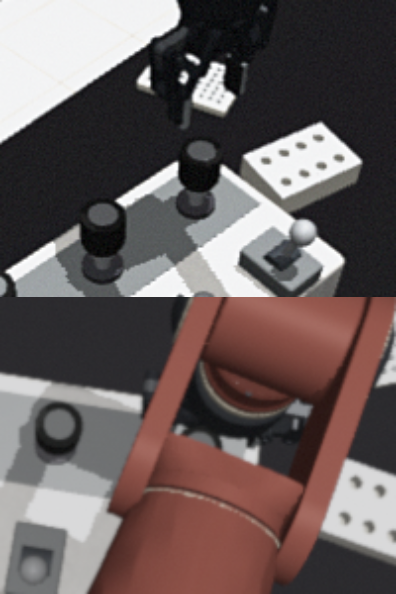

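Right head (side crop): the open fingers hover above and astride the cup. Descending.

```bash
python3 -m handwheel '[[0.75,[0.01,0,0.2],0],[0.75,[0,0,0.2],0],[0.75,[0,0,0.15],0],[0.75,[0,0,0.1],0],[0.75,[0,0,0.1],0],[0.75,[0,0,0.1],0],[0.75,[0,0,0],0],[0.75,[0,0,0],0]]'
python3 - <<'E'
from h import *
c=cam('side'); x,y=proj(c,[.6257,-.1287,.17]).astype(int)
cv2.imwrite('pics/s3.png',cv2.resize(c['img'][y-60:y+60,x-80:x+80,::-1],None,fx=5,fy=5,interpolation=cv2.INTER_CUBIC))
E
```

```text
t: 6.6
tool_pos: [0.6265, -0.1283, 0.1478]
eef_rot: [0.999, -0.043, 0.0, 0.0]
force: [0.0, 0.6, 0.5]
grip_width: 0.751
finger_force: 0.0
```

View pics/s3.png

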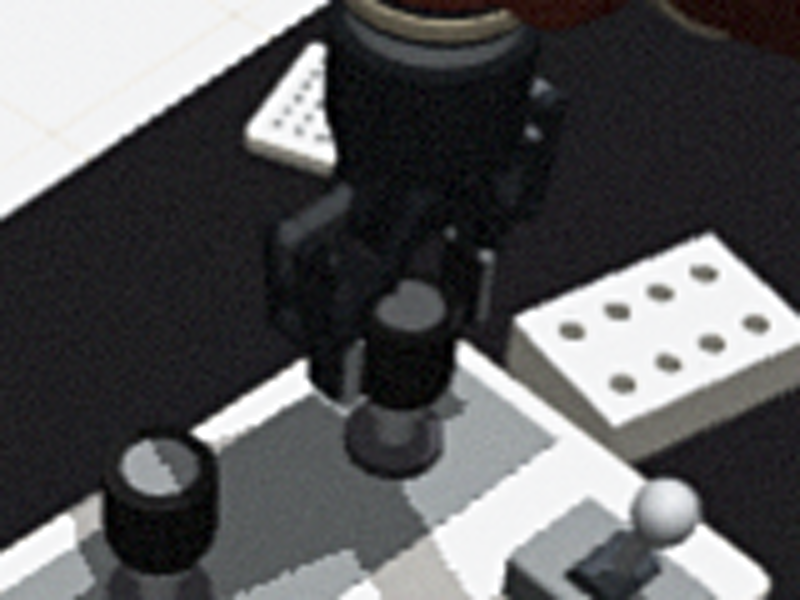

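```bash
python3 -m handwheel '[[0.75,[0,0.04,0],0],[0.75,[0,0.02,0],0],[0.75,[0,0.005,0],0],[0.75,[0,0.005,0],0],[0.75,[0,0.005,0],0],[0.75,[0,0.005,0],0],[0.75,[0,0.005,0],0],[0.75,[0,0,0],0]]'; python3 d.py .045 -.13 .147
```

```text
t: 7.65
tool_pos: [0.6255, -0.1367, 0.1473]
eef_rot: [0.999, -0.043, 0.0, -0.0]
force: [-0.3, -0.3, 0.1]
grip_width: 0.751
finger_force: 0.0
units [-0.004 -0.079  0.003] yaw -0.08569151705218624 now mixer [ 0.0454 -0.1379] t 7.65
```

```bash
python3 -m handwheel '[[0.75,[0,0.003,0],0],[0.75,[0,0.003,0],0],[0.75,[0,0.003,0],0],[0.75,[0,0.003,0],0],[0.75,[0,0.003,0],0],[0.75,[0,0.003,0],0],[0.75,[0,0.003,0],0],[0.75,[0,0,0],0]]'; python3 d.py .045 -.13 .147
```

```text
t: 8.65
tool_pos: [0.6253, -0.1388, 0.1473]
eef_rot: [0.999, -0.043, -0.0, -0.0]
force: [-0.5, 0.4, -0.5]
grip_width: 0.751
finger_force: 0.0
units [-0.004 -0.1    0.003] yaw -0.08565220612429897 now mixer [ 0.0454 -0.14  ] t 8.65
```

```bash
python3 -m handwheel '[[0.75,[0,0.003,0],0],[0.75,[0,0.003,0],0],[0.75,[0,0.003,0],0],[0.75,[0,0.003,0],0],[0.75,[0,0.003,0],0],[0.75,[0,0.003,0],0],[0.75,[0,0.003,0],0],[0.75,[0,0,0],0]]'; python3 d.py .045 -.13 .147
```

```text
t: 9.65
tool_pos: [0.6253, -0.1409, 0.1475]
eef_rot: [0.999, -0.043, 0.0, 0.0]
force: [0.3, 2.0, 3.0]
grip_width: 0.753
finger_force: 1.3
units [-0.005 -0.122  0.005] yaw -0.08576155816848809 now mixer [ 0.0456 -0.1422] t 9.65
```

```bash
python3 -m handwheel '[[0.75,[0,0.002,0],0],[0.75,[0,0.002,0],0],[0.75,[0,0.002,0],0],[0.75,[0,0.002,0],0],[0.75,[0,0.002,0],0],[0.75,[0,0,0],0],[0.75,[0,0,0],0],[0.75,[0,0,0],0]]'; python3 -c "
from cell import env
s=env.observe();print(s['force'],s['finger_force'],s['grip_width'])"
```

```text
t: 10.65
tool_pos: [0.625, -0.1419, 0.1473]
eef_rot: [0.999, -0.043, 0.0, 0.0]
force: [0.9, 3.1, 2.2]
grip_width: 0.746
finger_force: 1.2
[0.87832848 3.1374736  2.19732452] 1.2012892216444016 0.7460880862518754
```

```bash
python3 -m handwheel '[[0.75,[0,0.002,0],0],[0.75,[0,0.002,0],0],[0.75,[0,0.002,0],0],[0.75,[0,0.002,0],0],[0.75,[0,0.002,0],0],[0.75,[0,0,0],0],[0.75,[0,0,0],0],[0.75,[0,0,0],0]]'; python3 -c "
from h import *
c=cam('side'); x,y=proj(c,[.6257,-.1287,.17]).astype(int)
cv2.imwrite('pics/s4.png',cv2.resize(c['img'][y-60:y+60,x-80:x+80,::-1],None,fx=5,fy=5,interpolation=cv2.INTER_CUBIC))
a=cv2.imread('pics/s3.png');print(x,y)"
```

```text
t: 11.65
tool_pos: [0.6249, -0.1429, 0.1473]
eef_rot: [0.999, -0.043, -0.0, 0.0]
force: [0.7, 1.6, 2.2]
grip_width: 0.755
finger_force: 1.2
348 171
```

View pics/s4.png

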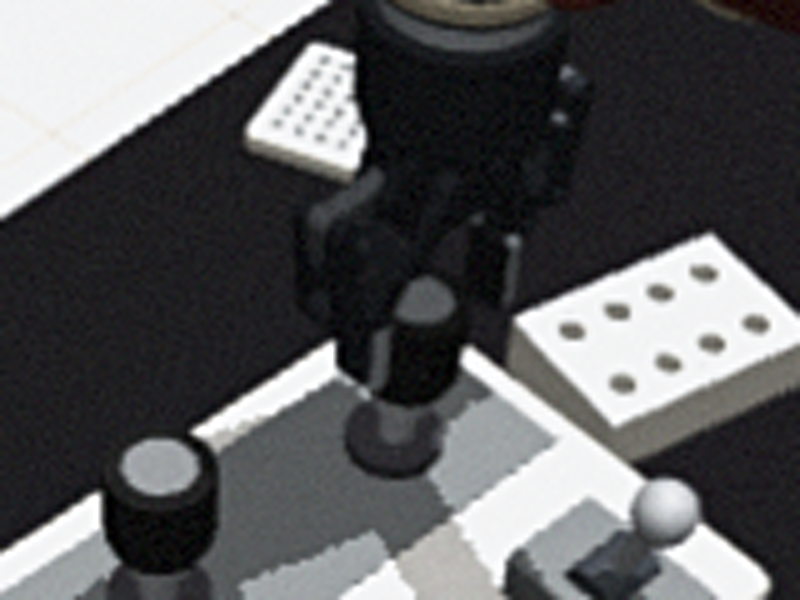

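The cup moved right from about (410,305) to (427,302) and is visibly tilting, at a steady force of about 2 N. This looks like the worn head, so I'll go on to its right stop.

```bash
python3 -m handwheel '[[0.75,[0,0.004,0],0],[0.75,[0,0.004,0],0],[0.75,[0,0.004,0],0],[0.75,[0,0.004,0],0],[0.75,[0,0.004,0],0],[0.75,[0,0.004,0],0],[0.75,[0,0.004,0],0],[0.75,[0,0,0],0]]'; python3 -m handwheel '[[0.75,[0,0.002,0],0],[0.75,[0,0.002,0],0],[0.75,[0,0.002,0],0],[0.75,[0,0.002,0],0],[0.75,[0,0.002,0],0],[0.75,[0,0,0],0],[0.75,[0,0,0],0],[0.75,[0,0,0],0]]'
```

```text
t: 12.7
tool_pos: [0.6247, -0.1457, 0.1473]
eef_rot: [0.999, -0.043, -0.0, 0.0]
force: [-0.8, 2.6, 2.2]
grip_width: 0.753
finger_force: 1.2
t: 13.7
tool_pos: [0.6246, -0.1467, 0.1473]
eef_rot: [0.999, -0.043, 0.0, 0.0]
force: [0.1, 2.1, 2.4]
grip_width: 0.75
finger_force: 1.2
```

```bash
python3 -m handwheel '[[0.75,[0,0.002,0],0],[0.75,[0,0.002,0],0],[0.75,[0,0.002,0],0],[0.75,[0,0.002,0],0],[0.75,[0,0.002,0],0],[0.75,[0,0.002,0],0],[0.75,[0,0,0],0],[0.75,[0,0,0],0]]'; python3 - <<'E'
from h import *
c=cam('side'); r=env.pinpoint('side','head_right_top');print([(np.array(q['xy'])*[640,480],q['confidence'],atz(c,q['xy'],.169)) for q in r[:2]])
x,y=348,171
cv2.imwrite('pics/s5.png',cv2.resize(c['img'][y-60:y+60,x-80:x+80,::-1],None,fx=5,fy=5,interpolation=cv2.INTER_CUBIC))
E
```

```text
t: 14.7
tool_pos: [0.6245, -0.1476, 0.1474]
eef_rot: [0.999, -0.043, 0.0, -0.0]
force: [0.6, 4.4, 3.7]
grip_width: 0.749
finger_force: 2.4
[(array([356.992, 168.624]), 0.64, array([ 0.62048178, -0.14784168,  0.169     ])), (array([395.392, 188.496]), 0.63, array([ 0.532432  , -0.15763226,  0.169     ]))]
```

View pics/s5.png

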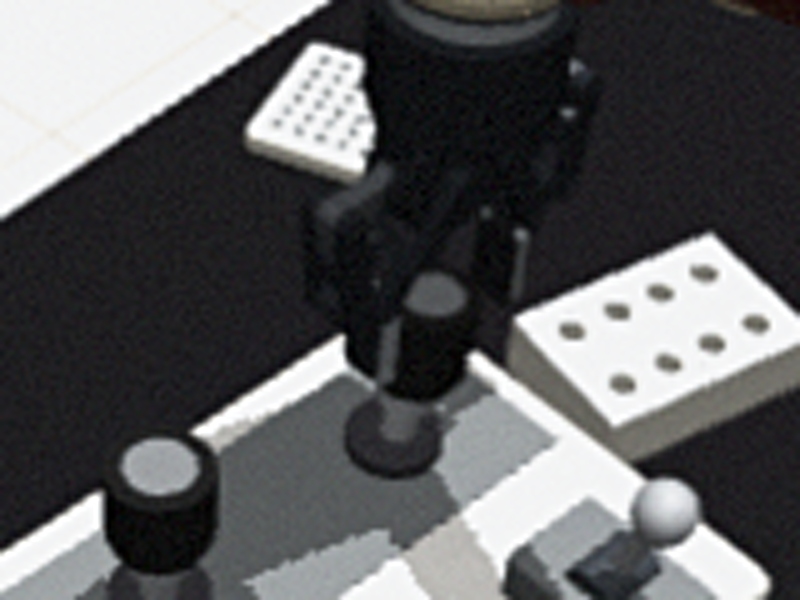

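```bash
python3 -m handwheel '[[0.75,[0,0.002,0],0],[0.75,[0,0.001,0],0],[0.75,[0,0,0],0],[0.75,[0,0,0],0],[0.75,[0,0,0],0],[0.75,[0,0,0],0],[0.75,[0,0,0],0],[0.75,[0,0,0],0]]'
```

```text
t: 15.8
tool_pos: [0.6245, -0.1477, 0.1474]
eef_rot: [0.999, -0.043, 0.0, -0.0]
force: [0.3, 4.3, 3.8]
grip_width: 0.75
finger_force: 2.9
```

At its right stop: force is up and the tool no longer moves. Now left.

```bash
python3 -m handwheel '[[0.75,[0,-0.08,0],0],[0.75,[0,-0.06,0],0],[0.75,[0,-0.02,0],0],[0.75,[0,-0.02,0],0],[0.75,[0,-0.02,0],0],[0.75,[0,-0.02,0],0],[0.75,[0,-0.02,0],0],[0.75,[0,0,0],0]]'; python3 -m handwheel '[[0.75,[0,-0.01,0],0],[0.75,[0,-0.01,0],0],[0.75,[0,-0.01,0],0],[0.75,[0,-0.01,0],0],[0.75,[0,-0.01,0],0],[0.75,[0,-0.01,0],0],[0.75,[0,0,0],0],[0.75,[0,0,0],0]]'
```

```text
t: 16.8
tool_pos: [0.6268, -0.1242, 0.1476]
eef_rot: [0.999, -0.043, 0.0, 0.0]
force: [-0.3, -2.5, 1.4]
grip_width: 0.754
finger_force: 0.8
t: 17.8
tool_pos: [0.627, -0.1181, 0.1472]
eef_rot: [0.999, -0.043, -0.0, -0.0]
force: [0.7, -1.8, 2.1]
grip_width: 0.753
finger_force: 0.7
```

```bash
python3 -m handwheel '[[0.75,[0,-0.005,0],0],[0.75,[0,-0.005,0],0],[0.75,[0,-0.005,0],0],[0.75,[0,-0.005,0],0],[0.75,[0,-0.005,0],0],[0.75,[0,-0.005,0],0],[0.75,[0,0,0],0],[0.75,[0,0,0],0]]';  python3 -m handwheel '[[0.75,[0,-0.003,0],0],[0.75,[0,-0.003,0],0],[0.75,[0,-0.003,0],0],[0.75,[0,-0.003,0],0],[0.75,[0,0,0],0],[0.75,[0,0,0],0],[0.75,[0,0,0],0],[0.75,[0,0,0],0]]'
```

```text
t: 18.8
tool_pos: [0.6274, -0.1152, 0.1474]
eef_rot: [0.999, -0.043, 0.0, -0.0]
force: [0.5, -2.3, 2.8]
grip_width: 0.751
finger_force: 1.2
t: 19.8
tool_pos: [0.6274, -0.114, 0.1473]
eef_rot: [0.999, -0.043, -0.0, -0.0]
force: [0.9, -2.1, 2.8]
grip_width: 0.751
finger_force: 1.2
```

```bash
python3 -m handwheel '[[0.75,[0,-0.003,0],0],[0.75,[0,-0.003,0],0],[0.75,[0,-0.003,0],0],[0.75,[0,-0.003,0],0],[0.75,[0,-0.003,0],0],[0.75,[0,0,0],0],[0.75,[0,0,0],0],[0.75,[0,0,0],0]]'
```

```text
t: 20.8
tool_pos: [0.6275, -0.1125, 0.1472]
eef_rot: [0.999, -0.043, -0.0, -0.0]
force: [-0.7, -1.9, 2.3]
grip_width: 0.748
finger_force: 1.2
```

```bash
python3 -m handwheel '[[0.75,[0,-0.003,0],0],[0.75,[0,-0.003,0],0],[0.75,[0,-0.003,0],0],[0.75,[0,-0.003,0],0],[0.75,[0,-0.003,0],0],[0.75,[0,0,0],0],[0.75,[0,0,0],0],[0.75,[0,0,0],0]]'; python3 - <<'E'
from h import *
c=cam('side'); r=env.pinpoint('side','head_right_top');print([(np.array(q['xy'])*[640,480],q['confidence'],atz(c,q['xy'],.169)) for q in r[:2]])
E
```

```text
t: 21.8
tool_pos: [0.6277, -0.111, 0.1473]
eef_rot: [0.999, -0.043, 0.0, -0.0]
force: [0.6, -2.1, 1.8]
grip_width: 0.749
finger_force: 1.2
[(array([348.608, 171.888]), 0.57, array([ 0.62643361, -0.12910106,  0.169     ])), (array([214.272, 388.416]), 0.4, array([0.48082118, 0.33145205, 0.169     ]))]
```

```bash
python3 -m handwheel '[[0.75,[0,-0.004,0],0],[0.75,[0,-0.004,0],0],[0.75,[0,-0.004,0],0],[0.75,[0,-0.004,0],0],[0.75,[0,-0.004,0],0],[0.75,[0,0,0],0],[0.75,[0,0,0],0],[0.75,[0,0,0],0]]'
```

```text
t: 22.9
tool_pos: [0.6278, -0.1093, 0.1474]
eef_rot: [0.999, -0.043, 0.0, 0.0]
force: [-0.3, -4.2, 1.7]
grip_width: 0.747
finger_force: 2.1
```

```bash
python3 -m handwheel '[[0.75,[0,-0.002,0],0],[0.75,[0,-0.002,0],0],[0.75,[0,0,0],0],[0.75,[0,0,0],0],[0.75,[0,0,0],0],[0.75,[0,0,0],0],[0.75,[0,0,0],0],[0.75,[0,0,0],0]]'; python3 - <<'E'
from h import *
c=cam('side'); r=env.pinpoint('side','head_right_top');print([(np.array(q['xy'])*[640,480],q['confidence'],atz(c,q['xy'],.169)) for q in r[:2]])
x,y=348,171
cv2.imwrite('pics/s6.png',cv2.resize(c['img'][y-60:y+60,x-80:x+80,::-1],None,fx=5,fy=5,interpolation=cv2.INTER_CUBIC))
E
```

```text
t: 23.9
tool_pos: [0.6279, -0.1091, 0.1474]
eef_rot: [0.999, -0.043, 0.0, 0.0]
force: [-0.7, -6.0, 2.8]
grip_width: 0.748
finger_force: 2.8
[(array([348.928, 173.28 ]), 0.97, array([ 0.6234402, -0.1265647,  0.169    ]))]
```

View pics/s6.png

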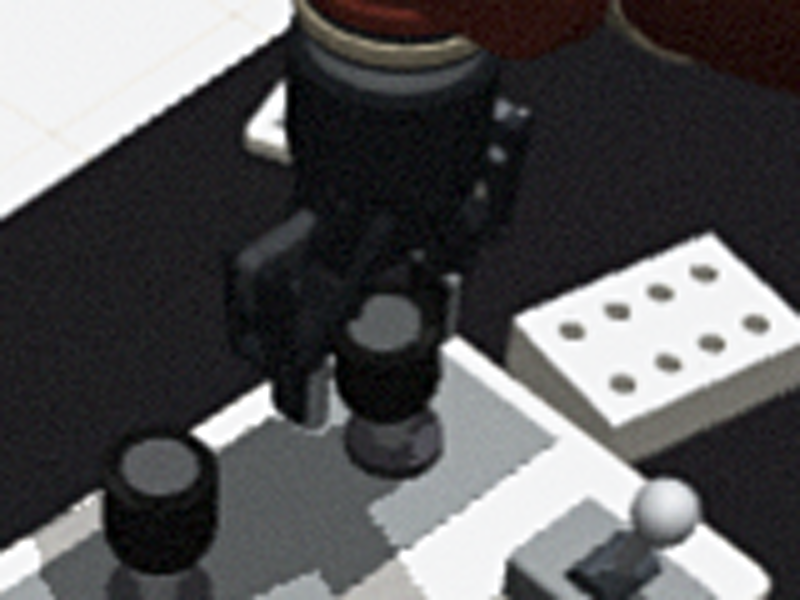

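Left stop reached: the cup top went from about (435,292) to (385,322), roughly 25 mm, so the right head is the worn one. Next is the middle head.

```bash
python3 -m handwheel '[[0.75,[0,0.04,0],0],[0.75,[0,0.04,0],0],[0.75,[0,0,0.0],0],[0.75,[0,0,-0.15],0],[0.75,[0,0,-0.3],0],[0.68,[0,0,-0.3],0],[0.68,[0,-0.4,0],0],[0.68,[0,-0.4,0],0]]'; python3 -m handwheel '[[0.68,[0,-0.3,0],0],[0.68,[0,-0.08,0],0],[0.68,[0,0,0],0],[0.68,[0,0,0],0],[0.68,[0,0,0],0],[0.68,[0,0,0],0],[0.68,[0,0,0],0],[0.68,[0,0,0],0]]'; python3 d.py .045 0 .147;python3 - <<'E'
from h import *
c=cam('side')
for l in('head_right_top','head_middle_top'):
  r=env.pinpoint('side',l);print([(np.array(q['xy'])*[640,480],q['confidence'],atz(c,q['xy'],.169)) for q in r[:1]])
E
```

```text
t: 25.0
tool_pos: [0.6347, -0.0363, 0.2246]
eef_rot: [0.999, -0.043, 0.001, -0.0]
force: [0.9, -0.7, -0.6]
grip_width: 0.677
finger_force: 0.0
t: 26.0
tool_pos: [0.6373, 0.0008, 0.2223]
eef_rot: [0.999, -0.043, -0.0, 0.0]
force: [0.3, 0.7, 1.3]
grip_width: 0.679
finger_force: 0.0
units [0.002 0.001 0.753] yaw -0.08577263236785629 now mixer [0.0448 0.0001] t 26.0
[(array([345.28, 176.4 ]), 0.88, array([ 0.62292641, -0.11494787,  0.169     ]))]
[(array([299.008, 202.992]), 0.88, array([ 0.63914984, -0.00199212,  0.169     ]))]
```

```bash
python3 -m handwheel '[[0.68,[0,0,0.25],0],[0.68,[0,0,0.2],0],[0.68,[0,0,0.1],0],[0.68,[0,0,0.1],0],[0.68,[0,0,0.1],0],[0.68,[0,0,0],0],[0.68,[0,0,0],0],[0.68,[0,0.02,0],0]]'; python3 -m handwheel '[[0.68,[0,0.02,0],0],[0.68,[0,0.005,0],0],[0.68,[0,0.005,0],0],[0.68,[0,0.005,0],0],[0.68,[0,0.003,0],0],[0.68,[0,0.003,0],0],[0.68,[0,0.003,0],0],[0.68,[0,0,0],0]]'
```

```text
t: 27.15
tool_pos: [0.6376, -0.0011, 0.1481]
eef_rot: [0.999, -0.043, 0.001, 0.0]
force: [0.4, -0.9, -0.1]
grip_width: 0.684
finger_force: 0.0
t: 28.15
tool_pos: [0.6367, -0.0055, 0.1473]
eef_rot: [0.999, -0.043, -0.0, -0.0]
force: [0.0, -0.2, -0.2]
grip_width: 0.68
finger_force: 0.0
```

```bash
python3 -m handwheel '[[0.68,[0,0.003,0],0],[0.68,[0,0.003,0],0],[0.68,[0,0.003,0],0],[0.68,[0,0.003,0],0],[0.68,[0,0.003,0],0],[0.68,[0,0.003,0],0],[0.68,[0,0,0],0],[0.68,[0,0,0],0]]'; python3 -m handwheel '[[0.68,[0,0.002,0],0],[0.68,[0,0.002,0],0],[0.68,[0,0.002,0],0],[0.68,[0,0.002,0],0],[0.68,[0,0.002,0],0],[0.68,[0,0,0],0],[0.68,[0,0,0],0],[0.68,[0,0,0],0]]'
```

```text
t: 29.15
tool_pos: [0.6366, -0.007, 0.1474]
eef_rot: [0.999, -0.043, 0.0, -0.0]
force: [1.1, 1.5, 0.0]
grip_width: 0.677
finger_force: 1.0
t: 30.15
tool_pos: [0.6365, -0.0079, 0.1475]
eef_rot: [0.999, -0.043, 0.0, -0.0]
force: [-1.4, 4.8, 2.3]
grip_width: 0.678
finger_force: 2.6
```

Firm stop almost at once, so the middle head is sound. Now left.

```bash
python3 -m handwheel '[[0.68,[0,-0.06,0],0],[0.68,[0,-0.05,0],0],[0.68,[0,-0.01,0],0],[0.68,[0,-0.005,0],0],[0.68,[0,-0.003,0],0],[0.68,[0,-0.003,0],0],[0.68,[0,0,0],0],[0.68,[0,0,0],0]]'
```

```text
t: 31.15
tool_pos: [0.6376, 0.0048, 0.1473]
eef_rot: [0.999, -0.043, 0.0, 0.0]
force: [-0.1, -0.6, 0.8]
grip_width: 0.682
finger_force: 0.0
```

```bash
python3 -m handwheel '[[0.68,[0,-0.003,0],0],[0.68,[0,-0.003,0],0],[0.68,[0,-0.003,0],0],[0.68,[0,-0.003,0],0],[0.68,[0,-0.003,0],0],[0.68,[0,0,0],0],[0.68,[0,0,0],0],[0.68,[0,0,0],0]]'
```

```text
t: 32.15
tool_pos: [0.6377, 0.0062, 0.1473]
eef_rot: [0.999, -0.043, 0.0, 0.0]
force: [-0.1, -1.6, 0.7]
grip_width: 0.681
finger_force: 0.7
```

```bash
python3 -m handwheel '[[0.68,[0,-0.003,0],0],[0.68,[0,-0.003,0],0],[0.68,[0,-0.003,0],0],[0.68,[0,-0.003,0],0],[0.68,[0,-0.003,0],0],[0.68,[0,0,0],0],[0.68,[0,0,0],0],[0.68,[0,0,0],0]]'
```

```text
t: 33.15
tool_pos: [0.638, 0.0078, 0.1474]
eef_rot: [0.999, -0.043, 0.0, -0.0]
force: [-0.4, -1.4, 0.9]
grip_width: 0.678
finger_force: 0.8
```

```bash
python3 -m handwheel '[[0.68,[0,-0.002,0],0],[0.68,[0,-0.002,0],0],[0.68,[0,-0.002,0],0],[0.68,[0,-0.002,0],0],[0.68,[0,0,0],0],[0.68,[0,0,0],0],[0.68,[0,0,0],0],[0.68,[0,0,0],0]]'
```

```text
t: 34.15
tool_pos: [0.638, 0.0086, 0.1473]
eef_rot: [0.999, -0.043, 0.0, 0.0]
force: [0.6, -2.3, 1.5]
grip_width: 0.681
finger_force: 1.2
```

```bash
python3 -m handwheel '[[0.68,[0,-0.002,0],0],[0.68,[0,-0.002,0],0],[0.68,[0,-0.002,0],0],[0.68,[0,-0.002,0],0],[0.68,[0,0,0],0],[0.68,[0,0,0],0],[0.68,[0,0,0],0],[0.68,[0,0,0],0]]'
```

```text
t: 35.15
tool_pos: [0.638, 0.0094, 0.1473]
eef_rot: [0.999, -0.043, -0.0, -0.0]
force: [0.3, -1.8, 1.6]
grip_width: 0.682
finger_force: 1.3
```

```bash
python3 -m handwheel '[[0.68,[0,-0.002,0],0],[0.68,[0,-0.002,0],0],[0.68,[0,-0.002,0],0],[0.68,[0,-0.002,0],0],[0.68,[0,0,0],0],[0.68,[0,0,0],0],[0.68,[0,0,0],0],[0.68,[0,0,0],0]]'
```

```text
t: 36.15
tool_pos: [0.6381, 0.01, 0.1474]
eef_rot: [0.999, -0.043, 0.0, 0.0]
force: [-2.0, -3.7, 4.1]
grip_width: 0.682
finger_force: 2.2
```

```bash
python3 -m handwheel '[[0.68,[0,0.035,0],0],[0.68,[0,0.035,0],0],[0.68,[0,0,0.0],0],[0.68,[0,0,-0.15],0],[0.68,[0,0,-0.3],0],[0.68,[0,0,-0.3],0],[0.68,[0,-0.4,0],0],[0.68,[0,-0.4,0],0]]'; python3 -m handwheel '[[0.68,[0,-0.4,0],0],[0.68,[0,-0.08,0],0],[0.68,[0,0,0],0],[0.68,[0,0,0.25],0],[0.68,[0,0,0],0],[0.68,[0,0,0],0],[0.68,[0,0,0],0],[0.68,[0,0,0],0]]'; python3 d.py .045 .13 .147;python3 - <<'E'
from h import *
c=cam('side')
for l in('head_right_top','head_middle_top'):
  r=env.pinpoint('side',l);print([(np.array(q['xy'])*[640,480],q['confidence'],atz(c,q['xy'],.169)) for q in r[:1]])
E
```

```text
t: 37.15
tool_pos: [0.6451, 0.0837, 0.2247]
eef_rot: [0.999, -0.043, 0.002, -0.0]
force: [-0.2, 0.8, -0.3]
grip_width: 0.682
finger_force: 0.0
t: 38.15
tool_pos: [0.6488, 0.1306, 0.1983]
eef_rot: [0.999, -0.043, 0.001, -0.0]
force: [-0.9, -0.3, -0.8]
grip_width: 0.68
finger_force: 0.0
units [0.004 0.004 0.513] yaw -0.08585085976281007 now mixer [0.0446 0.1304] t 38.15
[(array([345.28 , 174.288]), 0.65, array([ 0.62675837, -0.11939703,  0.169     ]))]
[(array([296.32 , 202.512]), 0.55, array([6.43586446e-01, 6.26550291e-04, 1.69000000e-01]))]
```

```bash
python3 -m handwheel '[[0.68,[0,0.004,0.1],0],[0.68,[0,0,0.2],0],[0.68,[0,0,0.1],0],[0.68,[0,0,0.1],0],[0.68,[0,0.02,0],0],[0.68,[0,0.02,0],0],[0.68,[0,0.005,0],0],[0.68,[0,0.005,0],0]]'; python3 -m handwheel '[[0.68,[0,0.004,0],0],[0.68,[0,0.003,0],0],[0.68,[0,0.003,0],0],[0.68,[0,0.003,0],0],[0.68,[0,0.003,0],0],[0.68,[0,0.003,0],0],[0.68,[0,0,0],0],[0.68,[0,0,0],0]]'
```

```text
t: 39.3
tool_pos: [0.6483, 0.1253, 0.1479]
eef_rot: [0.999, -0.043, 0.001, -0.0]
force: [0.9, 0.1, -0.2]
grip_width: 0.678
finger_force: 0.0
t: 40.3
tool_pos: [0.6478, 0.1235, 0.1473]
eef_rot: [0.999, -0.043, 0.0, -0.0]
force: [0.4, -0.0, 0.5]
grip_width: 0.683
finger_force: 0.0
```

```bash
python3 -m handwheel '[[0.68,[0,0.003,0],0],[0.68,[0,0.003,0],0],[0.68,[0,0.003,0],0],[0.68,[0,0.003,0],0],[0.68,[0,0.002,0],0],[0.68,[0,0,0],0],[0.68,[0,0,0],0],[0.68,[0,0,0],0]]'
```

```text
t: 41.3
tool_pos: [0.6477, 0.1222, 0.1474]
eef_rot: [0.999, -0.043, 0.0, -0.0]
force: [-0.4, 1.1, 0.9]
grip_width: 0.68
finger_force: 1.0
```

```bash
python3 -m handwheel '[[0.68,[0,0.002,0],0],[0.68,[0,0.002,0],0],[0.68,[0,0.002,0],0],[0.68,[0,0.002,0],0],[0.68,[0,0.002,0],0],[0.68,[0,0,0],0],[0.68,[0,0,0],0],[0.68,[0,0,0],0]]'
```

```text
t: 42.3
tool_pos: [0.6477, 0.1216, 0.1475]
eef_rot: [0.999, -0.043, 0.0, -0.001]
force: [-0.2, 5.3, 2.5]
grip_width: 0.678
finger_force: 2.6
```

```bash
python3 -m handwheel '[[0.68,[0,-0.06,0],0],[0.68,[0,-0.05,0],0],[0.68,[0,-0.01,0],0],[0.68,[0,-0.01,0],0],[0.68,[0,-0.005,0],0],[0.68,[0,-0.005,0],0],[0.68,[0,-0.005,0],0],[0.68,[0,-0.005,0],0]]'; python3 -m handwheel '[[0.68,[0,-0.003,0],0],[0.68,[0,-0.003,0],0],[0.68,[0,-0.003,0],0],[0.68,[0,-0.003,0],0],[0.68,[0,-0.003,0],0],[0.68,[0,-0.003,0],0],[0.68,[0,0,0],0],[0.68,[0,0,0],0]]'
```

```text
t: 43.3
tool_pos: [0.6489, 0.1357, 0.1473]
eef_rot: [0.999, -0.043, -0.0, 0.0]
force: [-0.1, -1.5, -0.2]
grip_width: 0.682
finger_force: 0.7
t: 44.3
tool_pos: [0.6492, 0.1378, 0.1474]
eef_rot: [0.999, -0.043, 0.0, 0.0]
force: [0.5, -1.1, 1.3]
grip_width: 0.678
finger_force: 1.0
```

```bash
python3 -m handwheel '[[0.68,[0,-0.002,0],0],[0.68,[0,-0.002,0],0],[0.68,[0,-0.002,0],0],[0.68,[0,-0.002,0],0],[0.68,[0,0,0],0],[0.68,[0,0,0],0],[0.68,[0,0,0],0],[0.68,[0,0,0],0]]'
```

```text
t: 45.3
tool_pos: [0.6491, 0.1386, 0.1473]
eef_rot: [0.999, -0.043, 0.0, 0.0]
force: [0.9, -2.8, 2.0]
grip_width: 0.679
finger_force: 1.3
```

```bash
python3 -m handwheel '[[0.68,[0,-0.003,0],0],[0.68,[0,-0.003,0],0],[0.68,[0,-0.002,0],0],[0.68,[0,-0.002,0],0],[0.68,[0,-0.002,0],0],[0.68,[0,0,0],0],[0.68,[0,0,0],0],[0.68,[0,0,0],0]]'
```

```text
t: 46.3
tool_pos: [0.6492, 0.1396, 0.1474]
eef_rot: [0.999, -0.043, -0.0, 0.0]
force: [-0.3, -5.1, 3.0]
grip_width: 0.681
finger_force: 2.4
```

All three heads are left against their left stops. Now to the front of the right switch with the gripper shut.

```bash
python3 -m handwheel '[[0.68,[0,0.035,0],0],[0.68,[0,0.035,0],0],[0.68,[0,0,-0.1],0],[0.68,[0,0,-0.35],0],[0.5,[0,0,-0.35],0],[0,[-0.3,0.43,0],0],[0,[-0.3,0.43,0],0],[0,[-0.3,0.43,0],0]]' 20; python3 -m handwheel '[[0,[-0.3,0.43,0],0],[0,[-0.3,0.43,0],0],[0,[-0.3,0.43,0],0],[0,[0,0,0],0],[0,[0,0,0],0],[0,[0,0,0],0],[0,[0,0,0],0],[0,[0,0,0],0]]'; python3 d.py -.135 -.13 .160;python3 - <<'E'
from h import *
c=cam('side')
for l in('head_right_top','head_middle_top','head_left_top','switch_right_tip'):
  r=env.pinpoint('side',l);print([(np.array(q['xy'])*[640,480],q['confidence'],atz(c,q['xy'],.169)) for q in r[:1]])
E
```

```text
t: 47.3
tool_pos: [0.5471, 0.0114, 0.2282]
eef_rot: [0.999, -0.042, 0.001, -0.0]
force: [-0.2, -0.5, 0.8]
grip_width: -0.003
finger_force: 0.0
t: 48.3
tool_pos: [0.4475, -0.1083, 0.2272]
eef_rot: [0.999, -0.042, -0.0, -0.0]
force: [0.6, 0.1, 0.5]
grip_width: -0.0
finger_force: 0.0
units [-0.006  0.043  0.672] yaw -0.08437090663741274 now mixer [-0.1344 -0.1257] t 48.3
[(array([341.696, 172.992]), 0.59, array([ 0.6341947, -0.1172046,  0.169    ]))]
[(array([297.216, 203.808]), 0.6, array([0.64012235, 0.00177282, 0.169     ]))]
[(array([241.216, 241.296]), 0.73, array([0.64914724, 0.13178713, 0.169     ]))]
[(array([400.704, 212.208]), 0.45, array([ 0.48898116, -0.11604902,  0.169     ]))]
```

```bash
python3 -m handwheel '[[0,[0,0.043,0.2],0],[0,[0,0,0.25],0],[0,[0,0,0.22],0],[0,[0,0,0],0],[0,[0.05,0,0],0],[0,[0.04,0,0],0],[0,[0.01,0,0],0],[0,[0,0,0],0]]'; python3 -m handwheel '[[0,[0.01,0,0],0],[0,[0.01,0,0],0],[0,[0.01,0,0],0],[0,[0.01,0,0],0],[0,[0.01,0,0],0],[0,[0.01,0,0],0],[0,[0.01,0,0],0],[0,[0,0,0],0]]'; python3 d.py -.08 -.13 .16
```

```text
t: 49.55
tool_pos: [0.4571, -0.114, 0.1608]
eef_rot: [0.999, -0.043, 0.0, 0.0]
force: [-0.2, 0.6, -0.1]
grip_width: 0.001
finger_force: 0.0
t: 50.55
tool_pos: [0.4638, -0.1146, 0.1603]
eef_rot: [0.999, -0.043, -0.0, -0.0]
force: [-0.2, -0.6, 0.0]
grip_width: 0.004
finger_force: 0.0
units [ 0.376 -0.003  0.003] yaw -0.08565571905870634 now mixer [-0.1176 -0.1305] t 50.55
```

```bash
python3 -m handwheel '[[0,[0.01,0,0],0],[0,[0.01,0,0],0],[0,[0.01,0,0],0],[0,[0.01,0,0],0],[0,[0.01,0,0],0],[0,[0.01,0,0],0],[0,[0.01,0,0],0],[0,[0,0,0],0]]'
```

```text
t: 51.55
tool_pos: [0.4709, -0.1152, 0.1603]
eef_rot: [0.999, -0.043, 0.0, 0.0]
force: [-1.9, 0.1, 0.5]
grip_width: 0.001
finger_force: 0.6
```

```bash
python3 -m handwheel '[[0,[0.015,0,0],0],[0,[0.015,0,0],0],[0,[0.015,0,0],0],[0,[0.015,0,0],0],[0,[0.015,0,0],0],[0,[0.015,0,0],0],[0,[0.015,0,0],0],[0,[0.015,0,0],0]]'; python3 -m handwheel '[[0,[0.015,0,0],0],[0,[0.015,0,0],0],[0,[0.015,0,0],0],[0,[0.015,0,0],0],[0,[0.015,0,0],0],[0,[0.01,0,0],0],[0,[0.01,0,0],0],[0,[0.01,0,0],0]]';python3 d.py -.08 -.13 .16
```

```text
t: 52.55
tool_pos: [0.4828, -0.1162, 0.1603]
eef_rot: [0.999, -0.043, 0.0, -0.0]
force: [-1.4, 0.0, 1.6]
grip_width: 0.002
finger_force: 0.7
t: 53.55
tool_pos: [0.4932, -0.1171, 0.1603]
eef_rot: [0.999, -0.043, 0.0, 0.0]
force: [-2.0, -0.5, 1.0]
grip_width: -0.001
finger_force: 0.5
units [ 0.081 -0.003  0.003] yaw -0.08561099609756923 now mixer [-0.0881 -0.1304] t 53.55
```

```bash
python3 -m handwheel '[[0,[0.006,0,0],0],[0,[0.006,0,0],0],[0,[0.006,0,0],0],[0,[0.006,0,0],0],[0,[0.006,0,0],0],[0,[0.006,0,0],0],[0,[0.006,0,0],0],[0,[0,0,0],0]]'
```

```text
t: 54.55
tool_pos: [0.4974, -0.1174, 0.1603]
eef_rot: [0.999, -0.043, 0.0, 0.0]
force: [0.0, -0.6, 0.1]
grip_width: 0.003
finger_force: 0.4
```

```bash
python3 -m handwheel '[[0,[0.004,0,0],0],[0,[0.003,0,0],0],[0,[0.003,0,0],0],[0,[0.003,0,0],0],[0,[0.003,0,0],0],[0,[0.002,0,0],0],[0,[0,0,0],0],[0,[0,0,0],0]]'
```

```text
t: 55.55
tool_pos: [0.4991, -0.1176, 0.1602]
eef_rot: [0.999, -0.043, -0.0, -0.0]
force: [-1.5, 0.1, -0.3]
grip_width: -0.001
finger_force: 0.5
```

```bash
python3 -m handwheel '[[0,[0.003,0,0],0],[0,[0.003,0,0],0],[0,[0.003,0,0],0],[0,[0.003,0,0],0],[0,[0.003,0,0],0],[0,[0.003,0,0],0],[0,[0,0,0],0],[0,[0,0,0],0]]'
```

```text
t: 56.55
tool_pos: [0.5002, -0.1177, 0.1601]
eef_rot: [0.999, -0.043, -0.001, -0.0]
force: [-4.4, -0.1, 1.2]
grip_width: 0.004
finger_force: 2.7
```

```bash
python3 -m handwheel '[[0,[0.003,0,0],0],[0,[0.003,0,0],0],[0,[0.003,0,0],0],[0,[0.003,0,0],0],[0,[0.003,0,0],0],[0,[0,0,0],0],[0,[0,0,0],0],[0,[0,0,0],0]]'
```

```text
t: 57.55
tool_pos: [0.5004, -0.1177, 0.16]
eef_rot: [0.999, -0.043, -0.003, -0.0]
force: [-10.6, 1.3, 5.0]
grip_width: 0.002
finger_force: 5.5
```

The switch is at its end stop. That reading came close to the 12 N limit, so I'm backing off now.

```bash
python3 -m handwheel '[[0,[-0.05,0,0],0],[0,[-0.3,0,0],0],[0,[-0.3,0,0],0],[0,[-0.2,0,-0.2],0],[0,[0,0,-0.4],0],[0,[0,0,0],0],[0,[0,0,0],0],[0,[0,0,0],0]]'; python3 - <<'E'
from h import *
c=cam('side')
for l in('head_right_top','head_middle_top','head_left_top','switch_right_tip','switch_middle_tip','switch_left_tip'):
  r=env.pinpoint('side',l);print(l,[(np.array(q['xy'])*[640,480],q['confidence'],atz(c,q['xy'],.1637)) for q in r[:1]])
cv2.imwrite('pics/s7.png',cv2.resize(c['img'][120:360,180:460,::-1],None,fx=2.5,fy=2.5,interpolation=cv2.INTER_CUBIC))
E
```

```text
t: 58.55
tool_pos: [0.4174, -0.1104, 0.2191]
eef_rot: [0.999, -0.043, -0.001, -0.0]
force: [0.5, -0.2, -1.0]
grip_width: -0.007
finger_force: 0.0
head_right_top [(array([344.576, 176.688]), 0.84, array([ 0.62662636, -0.11769395,  0.1637    ]))]
head_middle_top [(array([297.792, 205.104]), 0.76, array([ 6.40447483e-01, -5.13221146e-06,  1.63700000e-01]))]
head_left_top [(array([239.104, 244.416]), 0.67, array([0.6501031 , 0.13663435, 0.1637    ]))]
switch_right_tip [(array([384.192, 203.616]), 0.6, array([ 0.52637754, -0.11581243,  0.1637    ]))]
switch_middle_tip [(array([350.4  , 251.616]), 0.67, array([0.49997271, 0.01340487, 0.1637    ]))]
switch_left_tip [(array([291.904, 296.208]), 0.55, array([0.51026483, 0.14632704, 0.1637    ]))]
```

View pics/s7.png

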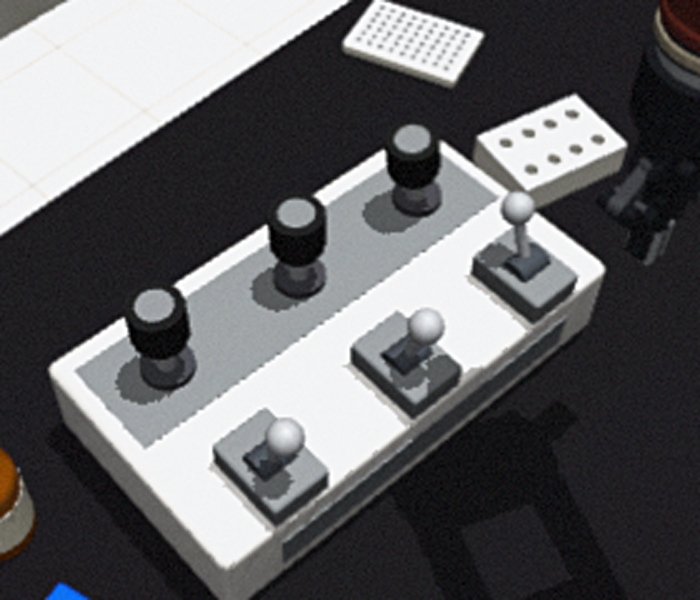

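The right switch's ball at (518,208) is thrown away from the robot. Measured ball travel is about 37 mm, against 38 mm expected. The other two balls are still on, all heads lean left, and the gripper is clear.

```bash
python3 -c "
from cell import env
print(env.hand_in())"
```

```text
the job is handed in; nothing more can be done
None
```

The right head has the worn bearing. Its switch is off, the other two are still on, and all three heads rest against their left stops; I handed the job in at about 58.6 s with the gripper clear. One push on that switch's end stop read 10.6 N (about 11.8 N with all axes combined), above your 10 N guide and just under the 12 N limit, and the hand-in returned no verdict.

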